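Bolt a heat sink into the clamshell jig and turn it over

ROBOT

A 6-joint arm with a two-finger parallel gripper is mounted at the origin on the work surface; the furniture and walls round the work are solid. World frame = base frame: x ahead of the robot, y to its left, z up, the work surface at z = 0. Lengths are in m, angles in rad, forces in N, time in s.
With the tool pointing down it reaches from about 0.25 to 0.775 m from the base axis. Payload 4 kg.
Tool frame: the origin (TCP) lies at the very end of the fingers, on their centre line; the grasp point (between the pads) lies 19 mm behind it (robot.pinch_z is the distance from the TCP to the grasp point, in m); z points along the fingers, y is the line along which they close (so a half turn about z gives the same grasp; the last joint's range is limited). The gripper opens to 94 mm and grips with 3 to 60 N. Pads are 16 mm wide; open, the fingers measure 119 mm over their backs; the gripper's body (75 mm by 177 mm) begins 78 mm behind the grasp point.
Start: joints at [1.011, 0.087, 1.371, -0, 1.684, -0.103], TCP at [0.243, 0.494, 0.206] pointing down, gripper open.
Joint ranges: [-3.1, 3.1], [-0.76, 2.03], [0.27, 2.55], [-1.08, 4.22], [0.17, 2.65], [-2.57, 2.57]. Speed limits (rad/s): [2.79, 2.79, 3.14, 3.14, 3.14, 3.14].

INTERFACE

Orientations are given as [roll, pitch, yaw] about the fixed x, y, z axes, in that order (R = Rz(yaw) Ry(pitch) Rx(roll)).
In Python, from bench import robot gives the robot as it stands.
- The arm moves only by the tool arm_command, never from a script. Its argument "targets" is one flat list of numbers, 7 for each row, row after row: the turn, a rotation vector about the tool's x, y, z in degrees, then the shift along the tool's x, y, z in mm, then the closure, from -1 (fully open) to 1 (shut). In form: [ax, ay, az, x, y, z, hand, ax, ay, az, x, y, z, hand, ...]. A call has 1 to 20 rows; each row is the pose to reach, as a shift and turn from the pose commanded when the call began, along the tool's axes at that moment; what a row does not reach only later rows make up. A row lasts 1/10 s, in which the tool goes at most 50 mm and 8.59 degrees, less where a joint would pass 70% of its speed; a pose out of reach is approached as far as the arm can. A call with a gripper value outside its range is refused whole. The fingers move at their own pace and stop on an object; the grip force is fixed at half the most. Time passes only in rows, so rows that repeat a pose let the fingers close. It gives the time, the measured TCP pose, the force, the opening and the grip force at its end, in the units of the state.
- robot.get_obs(): the state, without advancing time (a new reading comes with each control period).
- robot.snapshot(name): name is "scene" or "top" or "wrist"; returns a dict with "color" (480x640x3 uint8, red, green, blue), "range_z" (480x640 float32, m along the optical axis (not along the pixel's ray), 0 where there is no reading), "fx", "fy", "cx", "cy" (pixels), "dist_coeffs" ([k1, k2, p1, p2, k3] as OpenCV has them; the pictures are not rectified), "T" (4x4, takes a point from camera to world coordinates); the wrist camera has in their place "T_tool_cam" (4x4, takes a point from camera to tool coordinates, whose origin is the TCP and whose axes are the flange's). Camera axes: x right, y down, z forward; pixel columns grow to the right and rows downward; lengths in m; the calibration is good to about 2 mm. A picture is of the moment at which its call begins: read the wrist's pose just before it.
- robot.close_job(): hands the job in; it is judged then, once.
The state is a dict: "time": time; "joint_positions": joint angles; "qvel": joint speeds; "joint_torque": joint torques, N m; "tool_pos": TCP position; "ee_rot": TCP orientation; "wrist_force": force on the tool from outside, world axes, zero at the start; "wrist_torque": the same for the moment, N m; "width": finger opening in m; "finger_force": force on a finger pad.
Only numpy, scipy, OpenCV 4.12 (cv2) and the standard library are available. Lean on these libraries where they do the work, as an engineer would, in place of code of your own. Each camera call takes 0.05 s, during which the arm holds its last target. There are 200 camera calls.

TASK

Lay the longer of the two finned heat sinks, fins up, down inside the nest of the open clamshell holder on the turn-over jig, close the lid fully, push its barrel bolt all the way across and swing the bolt's handle down into the notch. Then crank the whole holder right over to its stop, so that the heat sink's flat back faces up, and let go. Leave the shorter heat sink, the glue bottle, the screwdriver and the marker where they are.

Things in the scene. Friction and masses are not known exactly. Their poses are not given: they have to be found in the camera images.
- jig: Fixed stand of the turn-over jig: dark foot 130 x 206 x 12 mm, two aluminium uprights 135 mm tall, centred at y = +-92 mm. Origin: centre of the foot's underside. x points from the front (bolt side, toward the robot) to the back (lid hinge); y runs along the holder's turning axis toward the crank; z up. The turning axis is 100 mm above the table, over the origin. Positions below in jig axes.
- nest (a point): Centre of the nest floor (83 mm above the table while level), axes as the jig's; turns with the holder. Base plate 84 (x) x 150 (y) x 8 mm. Locating walls 10 mm high, leaning outward, enclose 50 x 126 mm at the floor, 54 x 130 mm at the top; none beside the middle (|y| < 30 mm): fingers can reach the floor. In front (x -42 to -70) the bolt's bracket, 20 mm above the floor, fills y = 12 to 64 mm.
- long_sink_mid (a point): Centre, half-way up, of the longer aluminium heat sink: 120 long (its y) x 44 wide (x) x 32 mm high, flat 9 mm back with five lengthwise fins on top, about 0.26 kg; lies loose on the table, fins up (z up). Grip across the 44 mm width; in the nest its y lies along the jig's y, either end first. The two heat sinks swap places from start to start.
- long_sink: The longer heat sink as a  origin at the centre of its underside, 16 mm under its centre, same axes.
- short_sink_mid (a point): Centre of the shorter heat sink: same shape, 76 mm long. Not to be disturbed.
- holder (a joint): Turning angle of the whole holder (base, lid, bolt, crank) about the jig's y axis: 0 level, right way up, against a stop; pi turned over, against the other stop. Grows as the front (-x, bolt side) rises over the top to the back. About 0.35 N m of friction: it stays where it is left.
- crank_grip (a point): Middle of the crank's black, freely spinning sleeve, 16 mm in diameter, 44 mm long along the jig's y; 60 mm from the turning axis at y = +130 mm. At holder = 0 it is at x = -60 mm, 100 mm above the table; turning carries it in a half circle over the top (160 mm above the table) to x = +60 mm.
- lid (a joint): Opening angle of the lid relative to the holder's base: 0 shut, at most 2.25 (leaning back). Hinge friction 0.10 N m: it stays where it is left. Shut, its inside is 2 mm above the fins; unbolted it falls open under the heat sink's weight when turned over.
- lid_hinge (a point): Middle of the lid's hinge line, parallel to the jig's y, at x = +42 mm, 85 mm above the table while level. Axes are the lid's (the jig's when shut).
- lid_edge (a point): Middle of the lid's free edge, on its outside: 84 mm from the hinge line and, shut, 38 mm above it (123 mm above the table). Lid: aluminium frame 84 x 148 x 6 mm, window 36 x 100 mm, 24 mm of solid metal behind the free edge, walls 32 mm deep at front and hinge side. Its z points out of the lid's outside. Push it shut from behind and press down near the free edge.
- bolt (a joint): Slide of the barrel bolt along the jig's +y (toward the crank): 0 withdrawn, 0.026 fully across through the keeper loop of the shut lid; friction 1.5 N. Shut the lid first.
- bolt_handle (a joint): Turn of the bolt's handle about the bolt: 0 straight up, then toward the front (-x) and down to 1.8 (13 degrees below level), its stop in the notch. A slotted rail stops it at about 0.4 unless the bolt is over 0.0225 across; once down it keeps the bolt from sliding back. Friction 0.03 N m.
- knob (a point): Centre of the black ball, 18 mm in diameter, on the bolt's handle, 34 mm from the bolt's axis on an 8 mm stem. The bolt's axis is parallel to the jig's y at x = -58 mm, 95 mm above the table. Handle up: ball at x = -58, y = 28 mm + bolt value, 129 mm above the table; down and across: x = -91, y = 54 mm, 87 mm above the table. Pinch it lightly.
- dispenser_end (a point): Middle of the far end, at table height, of the red tape dispenser, an immovable obstacle between heat sinks and jig: 73 mm wide, 147 mm high; from here it reaches 250 mm back toward the robot along its y axis.
- glue: Small bottle, 36 mm across, 92 mm high, origin at the centre of its underside. Bystander. Beware also of the power screwdriver that hangs upright over the left of the table, an immovable obstacle: 40 mm thick, at x = 0.284, y = 0.193 m in the robot's base frame, from 80 mm to over 300 mm above the table.
- driver_handle (a point): Middle of the handle of a screwdriver lying on the table, 202 mm long (its y), 28 mm thick; the handle's end is 41 mm further along +y, the blade's tip 161 mm along -y. Bystander.
- felt_marker: Felt marker lying on the table, 132 mm long (y), 18 mm thick, origin at its underside. Bystander.

How it is judged:
By the outcome, as a careful person would: the job done as asked, in the order asked, and still so for the second after the job is handed in, with the robot touching nothing.
It also fails if it takes over 72 s, if anything falls off the work surface, if the arm or the gripper's body presses on something with over 40 N, if the wrist force passes 120 N, or if a joint passes its speed limit or range.

## Working session

There is one attempt and no reset: what is moved stays moved. The work goes in short steps, Python scripts to look and compute and a tool call to move; the robot and the scene stay as the last step left them, time stands still between calls to the robot, and variables do not carry over. Pictures are saved under pics/ and viewed, at most 10 in all, crops included, and the job is handed in when it is done.

Besides the shell and the picture viewer there is one more tool, called after "Call:" as name(argument=value, ...), one argument or row to a line, values as JSON. arm_command: Moves the arm, as the interface text tells. Its arguments: {"type":"object","properties":{"targets":{"type":"array"}},"required":["targets"]}

```bash
mkdir -p pics; ls; python3 - <<'E'
from bench import robot
import cv2,numpy as np
print(robot.get_obs())
for n in ("scene","top"):
    s=robot.snapshot(n)
    cv2.imwrite(f"pics/{n}0.png",s["color"][:,:,::-1]); np.savez(f"{n}0.npz",**s)
    print(n,s["fx"],s["fy"],s["cx"],s["cy"],s["dist_coeffs"],np.round(s["T"],3).tolist())
E
```

```text
pics
{'time': 0.0, 'joint_positions': array([ 1.01091183e+00,  8.79243871e-02,  1.37223508e+00, -1.67934257e-05,
        1.68359196e+00, -1.03081021e-01]), 'qvel': array([ 6.01317055e-05, -6.94214751e-04, -3.53910063e-04,  2.69774144e-04,
        1.38874594e-03,  2.77644605e-04]), 'joint_torque': array([-2.12412924e-03, -3.40189183e+01, -3.02419209e+01,  7.16187176e-02,
        3.31295910e-02, -1.55611942e-04]), 'tool_pos': array([0.24230409, 0.49314281, 0.20433064]), 'ee_rot': array([-3.13944363e+00, -2.05531871e-04,  2.68478709e+00]), 'wrist_force': array([0.1116128 , 0.40967523, 0.27943213]), 'wrist_torque': array([-0.0191543 , -0.02715194,  0.03473908]), 'finger_force': 0.0, 'width': 0.09393411292598002}
scene 585.0260246957254 585.0260246957254 318.7763754378166 236.40230687711588 [-0.11498034  0.          0.          0.          0.        ] [[0.555, -0.344, 0.758, -0.509], [-0.832, -0.213, 0.513, -0.658], [-0.015, -0.915, -0.404, 0.61], [0.0, 0.0, 0.0, 1.0]]
top 583.1848422155471 583.1848422155471 321.2972895191835 241.84433405801443 [-0.13582116  0.          0.          0.          0.        ] [[0.029, -0.987, 0.159, 0.19], [-1.0, -0.028, 0.006, -0.012], [-0.001, -0.159, -0.987, 1.436], [0.0, 0.0, 0.0, 1.0]]
```

View pics/scene0.png

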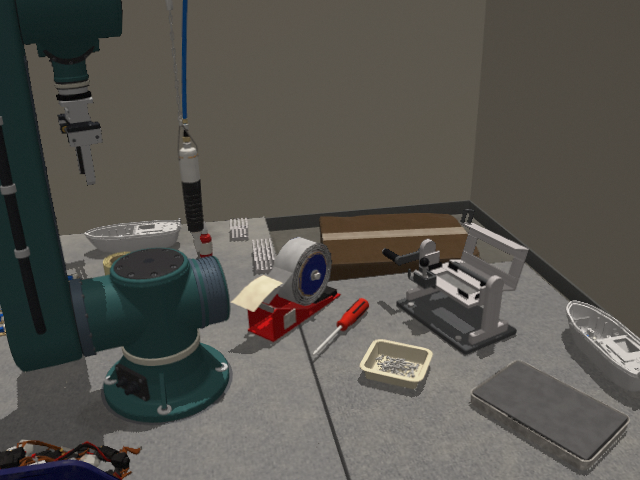

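View pics/top0.png

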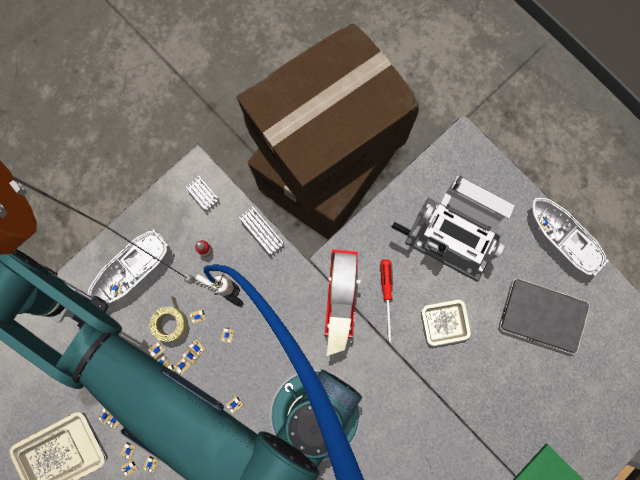

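The long sink is at about (262,231) in the top view and the short one at (202,193). The jig is around (458,235), with its crank to the left at (400,229) and the lid leaning back to the upper right. I'll enlarge both regions.

```bash
cat > h.py <<'E'
import numpy as np,cv2
from scipy.spatial.transform import Rotation as R
from bench import robot
def K(s): return np.array([[s["fx"],0,s["cx"]],[0,s["fy"],s["cy"]],[0,0,1.]])
def ray(s,uv,T):
    p=cv2.undistortPoints(np.array([[uv]],float),K(s),np.array(s["dist_coeffs"],float))[0,0]
    return T[:3,:3]@np.array([p[0],p[1],1.]),T[:3,3]
def at_z(s,uv,z,T=None):
    T=s["T"] if T is None else T
    d,o=ray(s,uv,T); return o+d*(z-o[2])/d[2]
def at_d(s,uv,T=None):
    T=s["T"] if T is None else T
    d,o=ray(s,uv,T); u,v=map(int,np.round(uv)); return o+d*s["range_z"][v,u]
def Ttool(o): 
    T=np.eye(4);T[:3,:3]=R.from_euler("xyz",o["ee_rot"]).as_matrix();T[:3,3]=o["tool_pos"];return T
def wrist(name):
    o=robot.get_obs(); s=dict(robot.snapshot("wrist")); s["T"]=Ttool(o)@s["T_tool_cam"]
    cv2.imwrite(f"pics/{name}.png",s["color"][:,:,::-1]); np.savez(f"{name}.npz",**s); return o,s
def go(pos,x_dir=None,Rt=None):
    "shift mm & rotvec deg from present measured pose to target"
    o=robot.get_obs();T=Ttool(o);A=T[:3,:3]
    sh=A.T@(np.array(pos)-T[:3,3])*1e3
    rv=np.degrees(R.from_matrix(A.T@Rt).as_rotvec()) if Rt is not None else np.zeros(3)
    return np.round(rv,1),np.round(sh,1)
def down(yaw): # tool y axis (closing line) along yaw direction, z down
    y=np.array([np.cos(yaw),np.sin(yaw),0]);z=np.array([0,0,-1.]);return np.c_[np.cross(y,z),y,z]
E
python3 - <<'E'
import cv2,numpy as np
im=cv2.imread("pics/top0.png")
a=cv2.resize(im[170:270,170:300],None,fx=4,fy=4,interpolation=cv2.INTER_CUBIC)
b=cv2.resize(im[170:290,380:520],None,fx=5,fy=5,interpolation=cv2.INTER_CUBIC)
c=np.zeros((600,800,3),np.uint8); 
cv2.imwrite("pics/sinks.png",a);cv2.imwrite("pics/jig.png",b)
E
```

```text
(no output)
```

View pics/sinks.png

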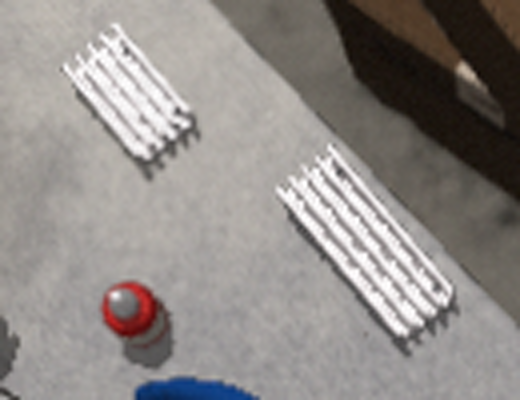

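View pics/jig.png

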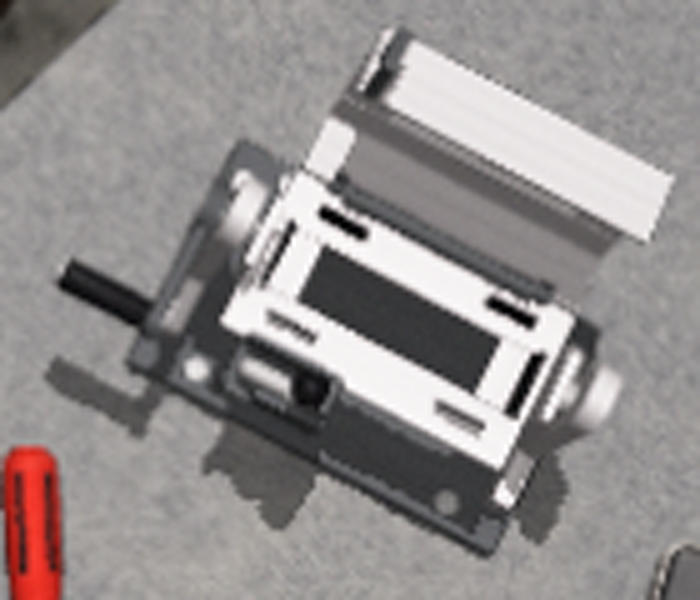

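```bash
python3 - <<'E'
from h import *
s=dict(np.load("top0.npz"))
c=np.array([at_z(s,p,.032) for p in [(239.5,217.5),(253.75,207),(283.75,244.25),(270.75,254.5)]])
print("sink",c.round(3).tolist(),c.mean(0)); d=(c[2]+c[3]-c[0]-c[1])/2; print(np.linalg.norm(d),np.degrees(np.arctan2(d[1],d[0])), np.linalg.norm(c[0]-c[1]))
f=np.array([at_z(s,p,.012) for p in [(478,280.6),(407,243),(428,198)]]); print("foot",f.round(3).tolist(),np.linalg.norm(f[0]-f[1]),np.linalg.norm(f[2]-f[1]))
y=f[1]-f[0];print("ctr",(f[0]+f[2])/2,"yaw y",np.degrees(np.arctan2(y[1],y[0])))
print("knob",at_z(s,(442,247.6),.132),"crank tip",at_z(s,(393,225),.1), "depth",at_d(s,(442,247)),at_d(s,(394,226)))
# lidded edge outside corners
for p in [(395,30),(672,180),(645,240),(405,40)]: print("lid",at_d(s,(380+p[0]/5,170+p[1]/5)).round(3))
for p in [(7,460)]: pass
for n,p in dict(disp_a=(333,252),disp_b=(357,252),drv_top=(386,262),glue=(203,247)).items(): print(n,at_d(s,p).round(3))
sc=dict(np.load("scene0.npz"))
# base plate plane points and sinks depth
print(at_d(s,(262,231)).round(3),at_d(s,(458,232)).round(3))
E
```

```text
sink [[0.472, 0.2, 0.032], [0.499, 0.166, 0.032], [0.409, 0.088, 0.032], [0.382, 0.119, 0.032]] [0.44059054 0.14337136 0.032     ]
0.1202859733340963 -138.65211993326213 0.04361469938537094
foot [[0.334, -0.393, 0.012], [0.423, -0.215, 0.012], [0.54, -0.268, 0.012]] 0.19868853992445118 0.127659865806507
ctr [ 0.43695065 -0.33064612  0.012     ] yaw y 63.336351260046236
knob [ 0.3954432  -0.27850024  0.132     ] crank tip [ 0.45067883 -0.16982541  0.1       ] depth [ 0.3961474  -0.27763088  0.13627626] [ 0.44730241 -0.17152517  0.10552536]
lid [ 0.549 -0.307  0.187]
lid [ 0.492 -0.441  0.158]
lid [ 0.461 -0.424  0.169]
lid [ 0.545 -0.311  0.189]
disp_a [ 0.395 -0.033  0.015]
disp_b [ 0.399 -0.092  0.003]
drv_top [ 0.372 -0.162  0.033]
glue [0.391 0.279 0.065]
[0.44  0.143 0.033] [ 0.455 -0.344  0.012]
```

The fin-top corners give a sink of 120 x 44 mm. In jig axes the knob and crank agree with the foot fit to within 3 mm. Before crossing I'll check how high the hose of the hanging screwdriver and the arm links are.

```bash
python3 - <<'E'
from h import *
s=dict(np.load("top0.npz"))
for p in [(211,270),(230,285),(240,273),(260,297),(280,325),(300,363),(320,405),(340,450),(100,226),(160,258),(35,260),(60,350),(100,370),(180,410),(260,450),(300,440),(340,390)]: print(p,at_d(s,p).round(3))
s=dict(np.load("scene0.npz")); print()
for p in [(186,100),(185,60),(184,20),(190,150),(194,220),(60,20),(75,70),(30,200),(95,20),(60,330)]: print(p,at_d(s,p).round(3))
E
```

```text
(211, 270) [0.271 0.137 0.675]
(230, 285) [0.285 0.175 0.279]
(240, 273) [ 0.339  0.197 -0.005]
(260, 297) [0.218 0.036 0.995]
(280, 325) [0.196 0.015 1.074]
(300, 363) [ 1.770e-01 -1.000e-03  1.143e+00]
(320, 405) [ 0.163 -0.012  1.197]
(340, 450) [ 0.152 -0.019  1.236]
(100, 226) [ 0.59   0.885 -0.798]
(160, 258) [0.364 0.388 0.044]
(35, 260) [ 0.445  1.147 -0.8  ]
(60, 350) [ 0.129  0.645 -0.001]
(100, 370) [0.128 0.312 0.588]
(180, 410) [0.08  0.184 0.61 ]
(260, 450) [0.036 0.067 0.64 ]
(300, 440) [-0.022  0.027  0.224]
(340, 390) [ 0.079 -0.052  0.206]

(186, 100) [0.29  0.189 0.403]
(185, 60) [0.283 0.175 0.481]
(184, 20) [0.281 0.167 0.553]
(190, 150) [0.282 0.184 0.305]
(194, 220) [-0.509 -0.658  0.61 ]
(60, 20) [-0.063  0.03   0.579]
(75, 70) [0.231 0.457 0.456]
(30, 200) [-0.143  0.042  0.361]
(95, 20) [-0.025  0.01   0.576]
(60, 330) [-0.151  0.025  0.173]
```

```bash
python3 - <<'E'
from h import *
o,s=wrist("w0"); print(s["T_tool_cam"].round(3).tolist())
Rt=down(np.radians(131.35))
P=[("A",(.118,.243)),("C",(.205,.155)),("B",(.27,.0)),("D",(.44,.05)),("E",(.4406,.1434))]
T=Ttool(o);A=T[:3,:3]
for n,p in P: print(n,go((p[0],p[1],.206),Rt=Rt))
# after turning: moves in the tool axes
for (a,p),(b,q) in zip(P,P[1:]): print(a,b,(Rt.T@np.array([q[0]-p[0],q[1]-p[1],0])*1e3).round(1))
E
```

```text
[[-0.0, -0.972, -0.233, 0.068], [1.0, -0.001, 0.0, -0.0], [-0.0, -0.233, 0.972, -0.179], [0.0, 0.0, 0.0, 1.0]]
A (array([ -0.1,  -0.1, -67.5]), array([   1.2, -279.5,   -1. ]))
C (array([ -0.1,  -0.1, -67.5]), array([-115.6, -320.1,   -0.9]))
B (array([ -0.1,  -0.1, -67.5]), array([-242.3, -430.5,   -0.7]))
D (array([ -0.1,  -0.1, -67.5]), array([-372.9, -310.7,   -1. ]))
E (array([ -0.1,  -0.1, -67.5]), array([-332.2, -226.6,   -1.1]))
A C [  -7.2 -123.5    0. ]
C B [  53.6 -159.3    0. ]
B D [-160.6  -74.8    0. ]
D E [-62.2  69.7   0. ]
```

Call:
arm_command(
  targets=[0,0,-22,0,-93,0,-1,0,0,-45,0,-186,0,-1,0,0,-67.5,1,-279,-1,-1,0,0,-67.5,1,-279,-1,-1,0,0,-67.5,1,-279,-1,-1,0,0,-67.5,1,-279,-1,-1,0,0,-67.5,1,-279,-1,-1,0,0,-67.5,1,-279,-1,-1,0,0,-67.5,1,-279,-1,-1],
)

```text
time: 1.05
tool_pos: [0.1185, 0.2434, 0.2064]
ee_rot: [3.141, 0.001, -2.421]
wrist_force: [-0.3, 0.3, -0.5]
width: 0.0939
finger_force: 0.0
```

Call:
arm_command(
  targets=[0,0,0,-2,-41,0,-1,0,0,0,-5,-82,0,-1,0,0,0,-7,-123,0,-1,0,0,0,-7,-123,0,-1,0,0,0,10,-165,0,-1,0,0,0,25,-205,0,-1,0,0,0,38,-245,0,-1,0,0,0,46,-283,0,-1,0,0,0,46,-283,0,-1,0,0,0,5,-303,0,-1,0,0,0,-40,-323,0,-1,0,0,0,-80,-342,0,-1,0,0,0,-114,-357,0,-1,0,0,0,-114,-357,0,-1],
)

```text
time: 2.45
tool_pos: [0.4419, 0.0544, 0.2044]
ee_rot: [3.138, -0.002, -2.417]
wrist_force: [-1.3, -0.2, -0.4]
width: 0.0941
finger_force: 0.0
```

Call:
arm_command(
  targets=[0,0,90,0,0,0,-1,0,0,90,0,0,0,-1,0,0,90,0,0,0,-1,0,0,90,0,0,0,-1,0,0,90,0,0,0,-1,0,0,90,0,0,0,-1,0,0,90,0,0,0,-1,0,0,90,0,0,0,-1,0,0,90,0,0,0,-1,0,0,90,0,0,0,-1],
)

```text
time: 3.45
tool_pos: [0.4385, 0.0526, 0.2066]
ee_rot: [-3.141, -0.001, 2.357]
wrist_force: [-0.6, 0.3, -0.7]
width: 0.094
finger_force: 0.0
```

Call:
arm_command(
  targets=[0,0,90,-70,-62,0,-1,0,0,90,-70,-62,0,-1,0,0,90,-70,-62,0,-1,0,0,90,-70,-62,0,-1,0,0,90,-70,-62,0,-1,0,0,90,-70,-62,0,-1,0,0,90,-70,-62,0,-1,0,0,90,-70,-62,0,-1,0,0,90,-70,-62,0,-1,0,0,90,-70,-62,0,-1,0,0,90,-70,-62,0,-1,0,0,90,-70,-62,0,-1],
)

```text
time: 4.65
tool_pos: [0.4454, -0.0406, 0.2066]
ee_rot: [-3.141, -0.0, 0.793]
wrist_force: [-0.1, -0.2, 0.2]
width: 0.0939
finger_force: 0.0
```

```bash
python3 - <<'E'
from h import *
o,s=wrist("w1"); print(o["tool_pos"],np.degrees(o["ee_rot"]))
E
```

```text
[ 0.44542318 -0.04062281  0.20664425] [-1.79958889e+02 -7.52170802e-03  4.54490107e+01]
```

View pics/w1.png

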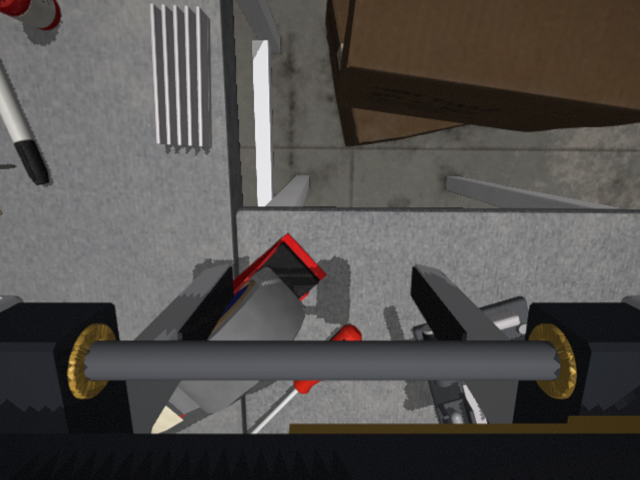

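The wrist view shows the long sink at upper left, with fin-top corners at about (152,4), (207,6), (210,147) and (157,145). I had the lateral sign reversed, so I'm over the dispenser, but 60 mm clear of it. I'll measure and go to the sink.

```bash
python3 - <<'E'
from h import *
s=dict(np.load("w1.npz"))
c=np.array([at_z(s,p,.032,s["T"]) for p in [(152,4),(207,6),(210,147),(157,145)]])
print(c.round(4).tolist(),c.mean(0));d=c[0]+c[1]-c[2]-c[3];print(np.linalg.norm(d)/2,np.linalg.norm(c[0]-c[1]),np.degrees(np.arctan2(d[1],d[0])))
print(at_d(s,(180,75),s["T"]))
a=np.arctan2(d[1],d[0])
print(go((.4405,.1434,.206),Rt=down(a-np.pi/2)),go((.4405,.1434,.005),Rt=down(a-np.pi/2)))
E
```

```text
[[0.473, 0.2002, 0.032], [0.5061, 0.1653, 0.032], [0.4175, 0.084, 0.032], [0.3829, 0.1207, 0.032]] [0.44484448 0.14253552 0.032     ]
0.12017142515179664 0.048145367475693285 41.97700118383575
[0.44545944 0.1473146  0.02728016]
(array([-0. , -0. ,  3.6]), array([ 128. , -132.7,    0.7])) (array([-0. , -0. ,  3.6]), array([ 127.9, -132.6,  201.7]))
```

Call:
arm_command(
  targets=[0,0,3.6,42,-44,0,-1,0,0,3.6,84,-88,0,-1,0,0,3.6,128,-133,0,-1,0,0,3.6,128,-133,0,-1,0,0,3.6,128,-133,0,-1,0,0,3.6,128,-133,0,-1,0,0,3.6,128,-133,0,-1],
)

```text
time: 5.4
tool_pos: [0.4413, 0.1415, 0.2065]
ee_rot: [3.141, 0.0, 0.729]
wrist_force: [0.3, -0.3, -0.4]
width: 0.0942
finger_force: 0.0
```

```bash
cat >> h.py <<'E'
def cloud(s):
    v,u=np.nonzero(s["range_z"]>0); uv=np.c_[u,v].astype(float)[:,None]
    p=cv2.undistortPoints(uv,K(s),np.array(s["dist_coeffs"],float))[:,0]
    c=np.c_[p,np.ones(len(p))]*s["range_z"][v,u][:,None]
    return c@s["T"][:3,:3].T+s["T"][:3,3],u,v
E
python3 - <<'E'
from h import *
o,s=wrist("w2"); print(o["tool_pos"],np.degrees(o["ee_rot"]))
P,u,v=cloud(s)
m=(P[:,2]>.022)&(P[:,2]<.045)&(np.hypot(P[:,0]-.442,P[:,1]-.143)<.085)
q=P[m][:,:2].astype(np.float32); print(m.sum(),u[m].min(),u[m].max(),v[m].min(),v[m].max(),np.median(P[m][:,2]))
print(cv2.minAreaRect(q))
t=np.radians(41.6);e=np.array([np.cos(t),np.sin(t)]);n=np.array([-e[1],e[0]])
for w in (e,n): print(np.percentile((q-[.442,.143])@w,[.5,1,5,50,95,99,99.5]).round(4))
E
```

```text
[0.44126266 0.14151386 0.20648328] [1.79983184e+02 2.52716803e-02 4.17738101e+01]
2281 296 341 152 270 0.031261255914039554
((0.44225743412971497, 0.14727412164211273), (0.11951041221618652, 0.04406781494617462), 41.83122253417969)
[-0.0561 -0.0553 -0.0498  0.0086  0.0572  0.0618  0.0619]
[-0.019  -0.0189 -0.018   0.0027  0.0239  0.0247  0.0249]
```

Call:
arm_command(
  targets=[0,0,0,3,-2,50,-1,0,0,0,3,-2,100,-1,0,0,0,3,-2,150,-1,0,0,0,3,-2,180,-1,0,0,0,3,-2,195,-1,0,0,0,3,-2,201,-1,0,0,0,3,-2,201,-1,0,0,0,3,-2,201,0.2,0,0,0,3,-2,201,0.5,0,0,0,3,-2,201,1,0,0,0,3,-2,201,1,0,0,0,3,-2,201,1,0,0,0,3,-2,201,1,0,0,0,3,-2,201,1,0,0,0,3,-2,201,1],
)

```text
time: 6.95
tool_pos: [0.4424, 0.1457, 0.0055]
ee_rot: [-3.141, -0.0, 0.729]
wrist_force: [-1.0, 0.3, 0.6]
width: 0.0441
finger_force: 30.0
```

Call:
arm_command(
  targets=[0,0,0,0,0,-30,1,0,0,0,0,0,-80,1,0,0,0,0,0,-130,1,0,0,0,0,0,-180,1,0,0,0,0,0,-225,1,0,0,-4,-40,44,-250,1,0,0,-7,-80,88,-265,1,0,0,-10,-120,132,-265,1,0,0,-13,-160,176,-265,1,0,0,-16,-200,220,-265,1,0,0,-19,-240,264,-265,1,0,0,-21.5,-280,308,-265,1,0,0,-21.5,-322,352,-265,1,0,0,-21.5,-322,352,-265,1,0,0,-21.5,-322,352,-265,1,0,0,-21.5,-322,352,-265,1,0,0,-21.5,-322,352,-265,1],
)

```text
time: 8.65
tool_pos: [0.4364, -0.3316, 0.2689]
ee_rot: [-3.138, -0.002, 1.103]
wrist_force: [0.4, 0.0, -1.8]
width: 0.0442
finger_force: 30.0
```

```bash
python3 - <<'E'
from h import *
o,s=wrist("w3"); print(o["tool_pos"],np.degrees(o["ee_rot"]),o["width"])
E
```

```text
[ 0.43637902 -0.33162334  0.26886428] [-1.79821247e+02 -9.09934416e-02  6.32020558e+01] 0.04419689512557073
```

View pics/w3.png

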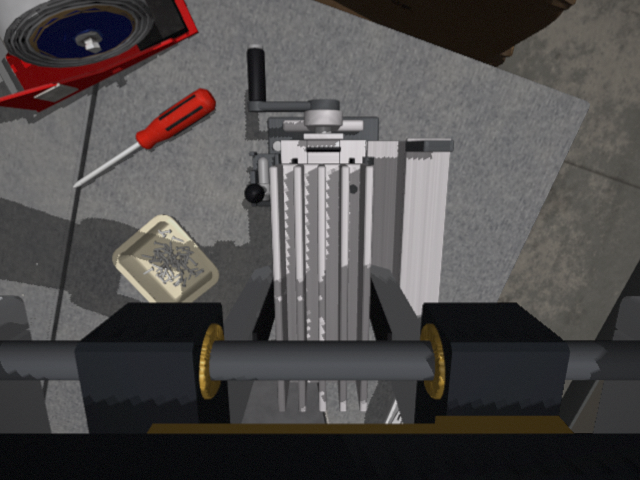

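The wrist view shows the crank sleeve at (247-266, 45-100), the knob at (255,193), the foot's far edge at row 117 (columns 268-380), the plate end near row 140, and the held sink's far end at row 165 (columns 272-374).

```bash
python3 - <<'E'
from h import *
s=dict(np.load("w3.npz"));T=s["T"];t=np.radians(63.3)
xj=np.array([np.sin(t),-np.cos(t)]);yj=np.array([np.cos(t),np.sin(t)]);o=np.array([.437,-.331])
def j(n,uv,z):
    p=at_z(s,uv,z,T)[:2]-o; print(n,(np.array([p@xj,p@yj])*1e3).round(1))
j("knob(-58,28)",(255,193),.131)
j("crank tip(-60,152)",(256,46),.105);j("crank root(-60,108)",(257,101),.105)
j("foot L(-65,103)",(268,118),.012);j("foot R(65,103)",(380,117),.012)
j("plate L (-42,75)",(280,163),.083);j("plate R",(366,142),.083)
zs=.2689-.0055+.032
j("sinkL (far end)",(272,165),zs);j("sinkR",(374,165),zs)
P,u,v=cloud(s)
rel=(P[:,:2]-o);X=rel@xj;Y=rel@yj
m=(abs(P[:,2]-.1)<.015)&(abs(X+60)<20)&(Y>105)&(Y<165); m=(abs(P[:,2]-.1)<.015)&(abs(X+.06)<.02)&(Y>.112)&(Y<.165)
print("sleeve",np.median(X[m]),Y[m].max(),P[m][:,2].max())
m=(abs(P[:,2]-.135)<.008)&(abs(X)<.04)&(Y>.08)&(Y<.115); print("upright",m.sum(),X[m].min(),X[m].max(),Y[m].min(),Y[m].max(),P[m,2].max())
m=(abs(P[:,2]-.131)<.008)&(abs(X+.058)<.02)&(abs(Y-.028)<.02); print("knob",m.sum(),X[m].min(),X[m].max(),Y[m].min(),Y[m].max(),P[m,2].max())
m=(abs(P[:,2]-zs)<.006)&(abs(X)<.04)&(Y>.0); q=np.c_[X,Y][m]; print("sink",X[m].min(),X[m].max(),Y[m].max(),P[m,2].max())
for y0 in (.02,.05):
  mm=m&(abs(Y-y0)<.006);print(y0,X[mm].min(),X[mm].max())
E
```

```text
knob(-58,28) [-60.1  29.3]
crank tip(-60,152) [-58.3 154.2]
crank root(-60,108) [-59.5 109. ]
foot L(-65,103) [-63.7 102. ]
foot R(65,103) [ 65.6 102.8]
plate L (-42,75) [-42.9  53.5]
plate R [42.  73.5]
sinkL (far end) [-21.2  60.1]
sinkR [21.2 60. ]
sleeve -0.05905831622570143 0.1559263524982014 0.10961283605147792
upright 482 -0.014526624422234473 0.013551866045325925 0.08671114163662547 0.09880848637385038 0.13648436690361576
knob 328 -0.06967095911420819 -0.05251101409564387 0.020015538801104665 0.037917417897318346 0.13882263963129632
sink -0.03463022522734422 0.033014075103032225 0.05992417956522378 0.3013835244460211
0.02 -0.022877316404470736 0.021046947267878938
0.05 -0.023027979811559143 0.02114903352256274
```

Call:
arm_command(
  targets=[0,0,0,0,0,50,1,0,0,0,0,0,100,1,0,0,0,0,0,140,1,0,0,0,0,0,160,1,0,0,0,0,0,168,1,0,0,0,0,0,172,1,0,0,0,0,0,175,1,0,0,0,0,0,178,1,0,0,0,0,0,179,1,0,0,0,0,0,179,1,0,0,0,0,0,179,1],
)

```text
time: 9.8
tool_pos: [0.4371, -0.3317, 0.092]
ee_rot: [3.141, 0.0, 1.104]
wrist_force: [-0.4, 0.2, -2.9]
width: 0.0437
finger_force: 30.0
```

Call:
arm_command(
  targets=[0,0,0,0,0,1.5,1,0,0,0,0,0,3,1,0,0,0,0,0,3,1],
)

```text
time: 10.1
tool_pos: [0.4369, -0.3316, 0.0885]
ee_rot: [3.141, -0.0, 1.104]
wrist_force: [-0.6, 0.4, -1.4]
width: 0.0437
finger_force: 30.0
```

Call:
arm_command(
  targets=[0,0,0,0,0,0,-0.2,0,0,0,0,0,0,-0.25,0,0,0,0,0,0,-0.25,0,0,0,0,0,0,-0.25,0,0,0,0,0,-20,-0.25,0,0,0,0,0,-60,-0.25,0,0,0,0,0,-110,-0.25,0,0,0,0,0,-160,-0.25,0,0,0,0,0,-200,-0.25,0,0,0,0,0,-200,-0.25,0,0,0,0,0,-200,-0.25],
)

```text
time: 11.2
tool_pos: [0.4372, -0.3318, 0.2897]
ee_rot: [3.139, 0.001, 1.105]
wrist_force: [0.0, -0.1, -0.2]
width: 0.0585
finger_force: 0.0
```

```bash
cat >> h.py <<'E'
t=np.radians(63.25); O=np.array([.437,-.331])
XJ=np.array([np.sin(t),-np.cos(t),0]);YJ=np.array([np.cos(t),np.sin(t),0]);ZJ=np.array([0,0,1.])
J=np.c_[XJ,YJ,ZJ]
def jw(p): return np.array([*O,0])+J@(np.array(p)/1e3)   # jig mm -> world m
def wj(P): return (P-np.array([*O,0]))@J*1e3
E
python3 - <<'E'
from h import *
o,s=wrist("w4"); print(o["tool_pos"],wj(o["tool_pos"]),o["width"])
P,u,v=cloud(s); Q=wj(P)
m=(abs(Q[:,0])<24)&(abs(Q[:,1])<64)&(Q[:,2]>108)&(Q[:,2]<125)
print("sink",m.sum(),Q[m].min(0),Q[m].max(0))
for a,b in((-60,-20),(-20,20),(20,45),(45,60)):
    k=m&(Q[:,1]>a)&(Q[:,1]<b)
    if k.sum(): print(a,b,k.sum(),np.percentile(Q[k],[50,95],axis=0).round(1).tolist(),Q[k,0].min(),Q[k,0].max())
m=(Q[:,0]>35)&(Q[:,0]<135)&(Q[:,2]>90)&(Q[:,2]<185)&(abs(Q[:,1])<60)&(v<260)
H,xe,ze=np.histogram2d(Q[m,0],Q[m,2],[range(35,136,6),range(90,186,6)]); print("lid x-z"); print(H.astype(int).T[::-1])
E
```

```text
[ 0.43723624 -0.33177374  0.28973025] [  0.55921499  -0.58460228 289.73025365] 0.05854078884556528
sink 2260 [-23.00263251 -58.82568672 108.02126097] [ 21.48659561  60.21045286 116.87182273]
-60 -20 662 [[-0.4, -39.4, 114.3], [21.0, -22.1, 115.7]] -22.213682048441793 21.486595610538192
-20 20 786 [[-0.8, 0.6, 114.3], [20.3, 18.2, 115.6]] -22.662606321427333 20.997069938503714
20 45 489 [[-0.3, 32.5, 114.4], [19.8, 43.2, 115.6]] -23.002632505720893 20.37943672041102
45 60 308 [[-0.3, 52.6, 114.4], [19.9, 59.2, 115.8]] -22.668500493042124 20.99933225086829
lid x-z
[[  0   0   0   0   0   0   0   0   0   0   0   0   0   0   0   0]
 [  0   0   0   0   0   0   0   0   0   0   0   0   0   0   0   0]
 [  0   0   0   0 337 663 554 101   0   0   0   0   0   0   0   0]
 [  0   0   0   0   8   0 118 547 649 644 362   0   0   0   0   0]
 [  0   0   0   0   0   0   0   0   0   2 135   0   0   0   0   0]
 [  0   0   0   0   0   0   0   0   0   0   0   0   0   0   0   0]
 [  0   0   0   0   0   0   0   0   0   0   0   0   0   0   0   0]
 [  0   0   0   0   0   0   0   0   0   0   0   0   0   0   0   0]
 [  0   0   0   0   0   0   0   0   0   0   0   0   0   0   0   0]
 [  0   0   0   0   0   0   0   0   0   0   0   0   0   0   0   0]
 [  0   0   0   0   0   0   0   0   0   0   0   0   0   0   0   0]
 [  0   0   0   0   0   0   0   0   0   0   0   0   0   0   0   0]
 [  0   0   0   0   0   0   0   0   0   0   0   0   0   0   0   0]
 [  0   0   0   0   0   0   0   0   0   0   0   0   0   0   0   0]
 [ 69 113   0   0   0   0 118  12   0   0   0   0   0   0   0   0]]
```

The sink is seated: its top sits at 114.5 mm over its full length, and it is centred within 1 mm. The lid is open about 105°. Next I move behind it with the fingers closed.

Call:
arm_command(
  targets=[0,0,0,1,48,0,1,0,0,0,1,96,0,1,0,0,0,1,144,0,1,0,0,0,1,144,0,1,0,0,0,1,144,50,1,0,0,0,1,144,100,1,0,0,0,1,144,146,1,0,0,0,1,144,146,1,0,0,0,1,122,146,1,0,0,0,1,122,146,1,0,0,0,1,122,146,1],
)

```text
time: 12.35
tool_pos: [0.5471, -0.3862, 0.1456]
ee_rot: [3.137, 0.001, 1.104]
wrist_force: [-0.2, 0.8, 0.3]
width: 0.0004
finger_force: 0.0
```

```bash
python3 - <<'E'
from h import *
o=robot.get_obs(); print(wj(o["tool_pos"]),o["wrist_force"],o["width"],np.degrees(o["ee_rot"]))
E
```

```text
[123.17661944   0.28921441 145.64098495] [-0.21425437  0.78416327  0.26334427] 0.00043417494023211575 [1.79725958e+02 5.24218344e-02 6.32687793e+01]
```

Call:
arm_command(
  targets=[0,0,0,0,-8,0,1,0,0,0,0,-14,-1,1,0,0,0,0,-20,-5,1,0,0,0,0,-25.5,-9,1,0,0,0,0,-32,-12.5,1,0,0,0,0,-38,-15.5,1,0,0,0,0,-45,-18,1,0,0,0,0,-51.5,-20,1,0,0,0,0,-59,-21,1,0,0,0,0,-66,-21.5,1,0,0,0,0,-73,-21.5,1,0,0,0,0,-80,-21,1,0,0,0,0,-87,-19.5,1,0,0,0,0,-94,-17.5,1,0,0,0,0,-101,-15,1,0,0,0,0,-107,-12,1,0,0,0,0,-113,-8,1,0,0,0,0,-118.5,-4,1,0,0,0,0,-124,1,1,0,0,0,0,-129,5.5,1],
)

```text
time: 14.35
tool_pos: [0.4303, -0.327, 0.1362]
ee_rot: [-3.14, -0.0, 1.104]
wrist_force: [-0.4, -0.1, 1.7]
width: 0.0002
finger_force: 0.5
```

Call:
arm_command(
  targets=[0,0,0,0,-4,5,1,0,0,0,0,-7,9,1,0,0,0,0,-10,12,1,0,0,0,0,-11,14,1,0,0,0,0,-11,14,1],
)

```text
time: 14.85
tool_pos: [0.4213, -0.3225, 0.1232]
ee_rot: [3.141, -0.0, 1.104]
wrist_force: [-0.2, 1.0, 2.8]
width: 0.0004
finger_force: 1.2
```

Call:
arm_command(
  targets=[0,0,0,0,0,1.5,1,0,0,0,0,0,1.5,1,0,0,0,0,0,1.5,1],
)

```text
time: 15.15
tool_pos: [0.4214, -0.3225, 0.1231]
ee_rot: [3.141, 0.0, 1.105]
wrist_force: [-2.7, 1.8, 6.7]
width: 0.0006
finger_force: 3.6
```

The lid is shut: the tip stays at 123 mm while the contact force rises. Next is the bolt. I'll put the closed fingertips on the -y side of the knob and push it toward +y.

Call:
arm_command(
  targets=[0,0,0,0,0,-25,1,0,0,0,0,0,-45,1,0,0,0,4,-40,-45,1,0,0,0,4,-40,-45,1,0,0,0,4,-40,-45,1,0,0,0,4,-40,-20,1,0,0,0,4,-40,0,1,0,0,0,4,-40,0,1,0,0,0,4,-40,0,1],
)

```text
time: 16.05
tool_pos: [0.3878, -0.3012, 0.1214]
ee_rot: [-3.141, -0.0, 1.105]
wrist_force: [0.2, -0.7, 1.1]
width: 0.0003
finger_force: 0.0
```

```bash
python3 - <<'E'
from h import *
o,s=wrist("w5"); print(wj(o["tool_pos"]),o["wrist_force"])
P,u,v=cloud(s); Q=wj(P)
m=(abs(Q[:,2]-131)<9)&(abs(Q[:,0]+58)<20)&(Q[:,1]>15)&(Q[:,1]<45); print("knob",m.sum(),Q[m].min(0),Q[m].max(0))
m=(abs(Q[:,0]+20)<15)&(Q[:,1]>25)&(Q[:,1]<72)&(Q[:,2]>100)&(Q[:,2]<150);print("lid top",np.percentile(Q[m,2],[5,50,95]))
E
```

```text
[-57.36958291   4.46405608 121.35453365] [ 0.19716838 -0.69872877  1.05099064]
knob 1389 [-70.01114156  15.04760677 122.00351152] [-38.00618371  44.89571258 139.17248009]
lid top [113.13652109 122.4181445  123.65130194]
```

View pics/w5.png

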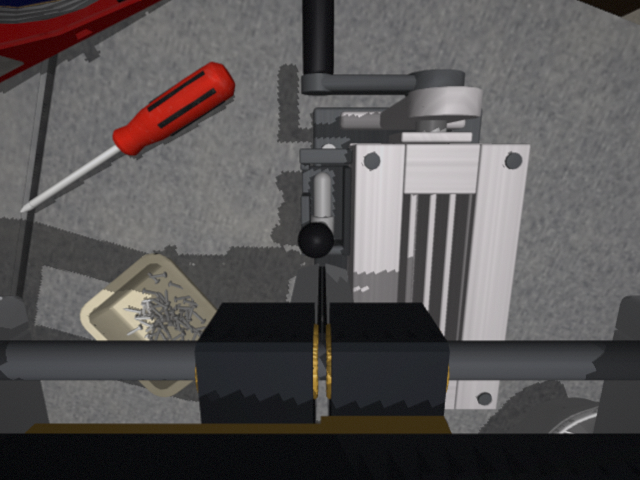

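The lid is shut (top at 122.5 mm). The knob is at (316,240), straight ahead of the fingertips, so I push along the bolt.

Call:
arm_command(
  targets=[0,0,0,4,-1,-1,1,0,0,0,8,-1,-1,1,0,0,0,13,-1,-1,1,0,0,0,18,-1,-1,1,0,0,0,23,-1,-1,1,0,0,0,28,-1,-1,1,0,0,0,31,-1,-1,1,0,0,0,33,-1,-1,1,0,0,0,34,-1,-1,1,0,0,0,34,-1,-1,1],
)

```text
time: 17.1
tool_pos: [0.401, -0.2714, 0.1226]
ee_rot: [-3.141, 0.003, 1.104]
wrist_force: [-3.0, -4.8, 1.2]
width: 0.0005
finger_force: 2.7
```

```bash
python3 - <<'E'
from h import *
o,s=wrist("w6"); print(wj(o["tool_pos"]),J.T@o["wrist_force"])
P,u,v=cloud(s); Q=wj(P)
m=(Q[:,2]>127)&(Q[:,2]<145)&(abs(Q[:,0]+60)<14)&(Q[:,1]>35)&(Q[:,1]<90)&(v<300); print("knob",m.sum(),Q[m].min(0),Q[m].max(0))
E
```

```text
[-59.00120714  37.00959635 122.57328008] [-0.57221798 -5.63396662  1.20216569]
knob 1575 [-71.88068764  44.37852597 127.0070934 ] [-47.31282592  63.48366751 144.98962832]
```

Call:
arm_command(
  targets=[0,0,0,1.5,0,0,1,0,0,0,1.5,0,0,1,0,0,0,0,0,0,1,0,0,0,-8,0,0,1,0,0,0,-8,0,-20,1,0,0,0,-8,22,-30,1,0,0,0,16,28,-30,1,0,0,0,16,28,-30,1,0,0,0,16,28,-5,1,0,0,0,16,28,-5,1,0,0,0,16,28,-5,1],
)

```text
time: 18.25
tool_pos: [0.433, -0.268, 0.1267]
ee_rot: [-3.139, -0.001, 1.104]
wrist_force: [0.5, 0.0, 0.3]
width: 0.0005
finger_force: 0.0
```

```bash
python3 - <<'E'
from h import *
o=robot.get_obs(); print(wj(o["tool_pos"]),J.T@o["wrist_force"])
E
```

```text
[-31.95759015  54.46261197 126.66833229] [0.41892315 0.25109998 0.31430724]
```

Call:
arm_command(
  targets=[0,0,0,0,-6,0,1,0,0,0,0,-13,0,1,0,0,0,0,-20,0,1,0,0,0,0,-26,0.5,1,0,0,0,0,-32,2,1,0,0,0,0,-38,6,1,0,0,0,0,-43,10,1,0,0,0,0,-48,14,1,0,0,0,0,-53,18,1,0,0,0,0,-57,22,1,0,0,0,0,-60,26,1,0,0,0,0,-61,29,1,0,0,0,0,-61,31,1,0,0,0,0,-61,31,1],
)

```text
time: 19.65
tool_pos: [0.3791, -0.2407, 0.0963]
ee_rot: [-3.14, -0.0, 1.105]
wrist_force: [-0.7, 0.6, 0.9]
width: 0.0005
finger_force: 0.5
```

```bash
python3 - <<'E'
from h import *
o=robot.get_obs(); print(wj(o["tool_pos"]),J.T@o["wrist_force"])
E
```

```text
[-92.37213763  54.53467023  96.28334021] [-0.92359233  0.25270381  0.86020044]
```

Call:
arm_command(
  targets=[0,0,0,0,0,1,1,0,0,0,0,0,2,1,0,0,0,0,0,2,1],
)

```text
time: 19.95
tool_pos: [0.3793, -0.2409, 0.0956]
ee_rot: [-3.141, 0.0, 1.105]
wrist_force: [-3.4, 2.3, 6.6]
width: 0.0003
finger_force: 3.4
```

The handle is at its stop: force rises with no further travel. Next I pinch the crank sleeve from above.

Call:
arm_command(
  targets=[0,0,0,0,0,-10,1,0,0,0,0,0,-50,0.15,0,0,0,0,0,-80,0.15,0,0,0,38,16,-80,0.15,0,0,0,76,32,-80,0.15,0,0,0,76,32,-80,0.15,0,0,0,76,32,-80,0.15,0,0,0,76,32,-60,0.15,0,0,0,76,32,-60,0.15],
)

```text
time: 20.85
tool_pos: [0.4401, -0.1874, 0.152]
ee_rot: [-3.136, 0.0, 1.103]
wrist_force: [-0.5, 0.5, -0.5]
width: 0.04
finger_force: 0.0
```

```bash
python3 - <<'E'
from h import *
o,s=wrist("w7"); print(wj(o["tool_pos"]),J.T@o["wrist_force"],o["width"])
P,u,v=cloud(s); Q=wj(P)
m=(abs(Q[:,0]+60)<13)&(Q[:,1]>112)&(Q[:,1]<160)&(Q[:,2]>95)&(Q[:,2]<112); print("sleeve",m.sum(),np.percentile(Q[m],[1,50,99],axis=0).round(1).tolist())
top=dict(robot.snapshot("top")); P,u,v=cloud(top);Q=wj(P)
m=(abs(Q[:,0]+91)<9)&(abs(Q[:,1]-54)<9)&(Q[:,2]>70)&(Q[:,2]<110);print("knob",m.sum(),np.percentile(Q[m],[2,50,98],axis=0).round(1).tolist() if m.sum() else "")
E
```

```text
[-61.8638662  129.61579056 151.97770559] [-0.67322573  0.25578341 -0.47214506] 0.04000425263753493
sleeve 1586 [[-67.8, 112.5, 98.8], [-60.5, 134.9, 106.0], [-52.4, 155.7, 108.2]]
knob 0
```

View pics/w7.png

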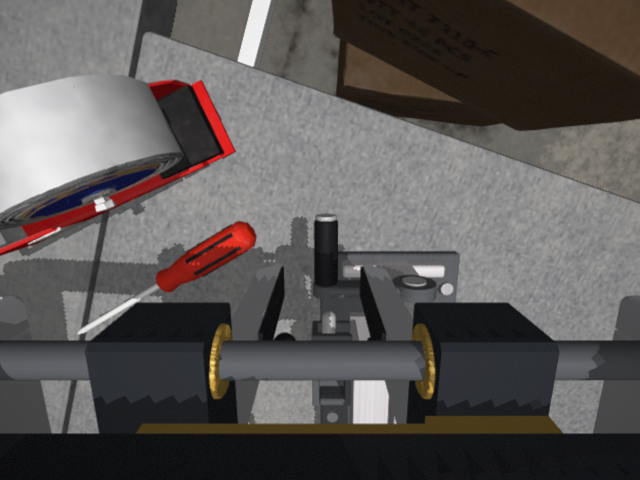

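The sleeve at (326, 215-285) sits between the open fingers. The knob, partly hidden at (287,338), lies out to the front, so the handle is down. I descend and pinch.

Call:
arm_command(
  targets=[0,0,0,2,1.5,25,0.15,0,0,0,2,1.5,50,0.15,0,0,0,2,1.5,70,0.15,0,0,0,2,1.5,70,0.15,0,0,0,2,1.5,70,0.15,0,0,0,2,1.5,70,0.6,0,0,0,2,1.5,70,1,0,0,0,2,1.5,70,1,0,0,0,2,1.5,70,1,0,0,0,2,1.5,70,1],
)

```text
time: 21.95
tool_pos: [0.4435, -0.1859, 0.085]
ee_rot: [-3.139, 0.0, 1.105]
wrist_force: [-4.7, 2.0, 5.9]
width: 0.015
finger_force: 30.0
```

```bash
python3 - <<'E'
from h import *
o=robot.get_obs(); print(wj(o["tool_pos"]),J.T@o["wrist_force"],o["width"])
a=np.radians(np.arange(0,181,10)); print(np.c_[60-60*np.cos(a),-60*np.sin(a)].round(1).tolist())
E
```

```text
[-59.50884434 132.46990104  85.02314271] [-5.12429395 -0.37212069  5.87721627] 0.015030046245912284
[[0.0, -0.0], [0.9, -10.4], [3.6, -20.5], [8.0, -30.0], [14.0, -38.6], [21.4, -46.0], [30.0, -52.0], [39.5, -56.4], [49.6, -59.1], [60.0, -60.0], [70.4, -59.1], [80.5, -56.4], [90.0, -52.0], [98.6, -46.0], [106.0, -38.6], [112.0, -30.0], [116.4, -20.5], [119.1, -10.4], [120.0, -0.0]]
```

Call:
arm_command(
  targets=[0,0,0,0,0.3,-5,1,0,0,0,0,1,-10.4,1,0,0,0,0,2,-15.5,1,0,0,0,0,3.6,-20.5,1,0,0,0,0,8,-30,1,0,0,0,0,14,-38.6,1,0,0,0,0,21.4,-46,1,0,0,0,0,30,-52,1,0,0,0,0,39.5,-56.4,1,0,0,0,0,49.6,-59.1,1,0,0,0,0,60,-60,1,0,0,0,0,60,-60,1],
)

```text
time: 23.15
tool_pos: [0.4984, -0.2135, 0.1452]
ee_rot: [-3.141, -0.0, 1.104]
wrist_force: [-3.6, 0.6, -5.1]
width: 0.0154
finger_force: 30.0
```

```bash
python3 - <<'E'
from h import *
o=robot.get_obs(); print(wj(o["tool_pos"]),J.T@o["wrist_force"],o["width"],np.degrees(o["ee_rot"]))
E
```

```text
[  1.94477037 132.51556437 145.22376738] [-3.48249317 -1.10786771 -5.05866394] 0.015409912836021505 [-1.79957160e+02 -7.49684199e-03  6.32812139e+01]
```

Call:
arm_command(
  targets=[0,0,0,0,10.4,1,1,0,0,0,0,20.5,3.6,1,0,0,0,0,30,8,1,0,0,0,0,38.6,14,1,0,0,0,0,46,21.4,1,0,0,0,0,52,30,1,0,0,0,0,56.4,39.5,1,0,0,0,0,58,44.5,1,0,0,0,0,59.1,49.6,1,0,0,0,0,59.8,54.8,1,0,0,0,0,60,60,1,0,0,0,0,60,62,1,0,0,0,0,60,62,1],
)

```text
time: 24.45
tool_pos: [0.5508, -0.2398, 0.0851]
ee_rot: [-3.14, 0.0, 1.105]
wrist_force: [-9.9, 3.7, 4.3]
width: 0.0153
finger_force: 30.0
```

```bash
python3 - <<'E'
from h import *
o=robot.get_obs(); print(wj(o["tool_pos"]),J.T@o["wrist_force"],o["width"],np.degrees(o["ee_rot"]))
E
```

```text
[ 60.56503241 132.60636864  85.08630771] [-10.51817699  -1.17328365   4.29422677] 0.015333514211286361 [-1.79900954e+02  2.68995042e-03  6.32866477e+01]
```

Next I push a few millimetres more to confirm the stop.

Call:
arm_command(
  targets=[0,0,0,0,-1,2,1,0,0,0,0,-1,4,1,0,0,0,0,-1,4,1],
)

```text
time: 24.75
tool_pos: [0.5509, -0.2399, 0.0848]
ee_rot: [3.139, 0.0, 1.105]
wrist_force: [-12.6, 5.2, 14.6]
width: 0.0154
finger_force: 30.0
```

Call:
arm_command(
  targets=[0,0,0,0,0,-2,1,0,0,0,0,0,-2,0.15,0,0,0,0,0,-2,0.15,0,0,0,0,0,-2,0.15,0,0,0,0,0,-20,0.15,0,0,0,0,0,-60,0.15,0,0,0,0,0,-110,0.15,0,0,0,0,0,-160,0.15,0,0,0,0,0,-200,0.15,0,0,0,-30,-50,-200,0.15,0,0,0,-60,-60,-200,0.15,0,0,0,-60,-60,-200,0.15,0,0,0,-60,-60,-200,0.15],
)

```text
time: 26.05
tool_pos: [0.4706, -0.267, 0.2793]
ee_rot: [3.139, -0.0, 1.103]
wrist_force: [1.0, 1.7, -0.7]
width: 0.0396
finger_force: 0.0
```

```bash
python3 - <<'E'
from h import *
o,s=wrist("w8"); print(wj(o["tool_pos"]),J.T@o["wrist_force"],o["width"])
sc=robot.snapshot("scene");im=np.array(sc["color"])[190:370,370:560,::-1]
cv2.imwrite("pics/final.png",np.hstack([cv2.resize(im,(440,417),interpolation=cv2.INTER_CUBIC),cv2.resize(s["color"][:,:,::-1],(356,417))[:, :356]]))
P,u,v=cloud(s);Q=wj(P)
m=(abs(Q[:,0]-60)<12)&(Q[:,1]>112)&(Q[:,1]<158)&(Q[:,2]>85)&(Q[:,2]<125);print("sleeve",m.sum(),np.percentile(Q[m],[1,50,99],axis=0).round(1).tolist())
m=(abs(Q[:,0])<38)&(Q[:,1]>-20)&(Q[:,1]<72)&(Q[:,2]>95)&(Q[:,2]<140)
for a in (-32,32):
    k=m&(abs(Q[:,0]-a)<6);print("plate back z",a,k.sum(),np.median(Q[k,2]))
E
```

```text
[  1.18505106  72.22205739 279.3108366 ] [ 0.08398237  1.94924243 -0.70105794] 0.03957686398944985
sleeve 770 [[51.7, 112.4, 98.4], [58.1, 134.1, 106.0], [67.0, 155.3, 108.5]]
plate back z -32 1061 124.59754887404407
plate back z 32 1101 124.53114474307264
```

View pics/final.png

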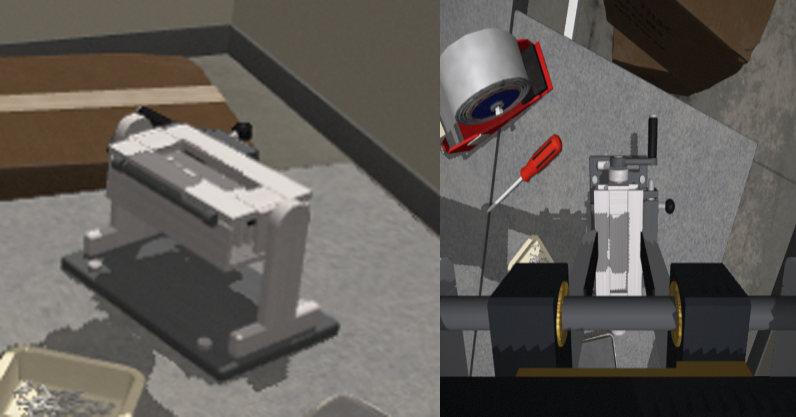

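The holder is fully over. Its back is level at 124.6 mm on both sides (expected 125), the lid is shut beneath, and the knob is on the far side at (670,206). The arm is clear, so I hand in.

```bash
python3 -c "
from bench import robot
print(robot.close_job())"
```

```text
the job is handed in; nothing more can be done
None
```

I laid the long heat sink in the nest, shut the lid, pushed the bolt fully across and turned its handle down, then cranked the holder to its stop with the flat back up; I let go and handed the job in at about 26 s.

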